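Shut and lock the filter access panel

TASK

The filter in the bench air filter box has been changed and its access panel still stands ajar. With the fingertips alone, push the panel down onto its gasket, then set a fingertip in the slot of each of its two quarter-turn fasteners and turn it clockwise to its stop, until both hold the panel flush. Pinch and lift nothing, do not raise the panel any further, and leave the things standing round the box where they are.

Things in the scene. Friction and masses are not known exactly. Their poses are not given: they have to be found in the camera images.
- filter_unit: Bench air filter box, grey sheet steel, fixed to the worktop: 300 mm deep (x) x 250 wide (y), rim 110 mm up, a wire handle standing 26 mm out of each side. Origin: centre of its underside. -x is the front (inlet louvres, gauge) and faces the robot, +y its left seen from the robot, z up. The access panel covers the front 200 mm of its top; the rear 100 mm is a closed deck with a round grille.
- access_panel (a joint): Opening angle (rad) of the light grey access panel: 0 = flush home, positive = front edge raised. Plate 199 mm deep x 256 wide, top 116 mm above the worktop when home; hinge line on its far edge, at x +50, z 112 mm in the box's frame. The stiff hinge holds it at any angle; 2 to 5 N at the front moves it. Below 0.025 rad it squashes a front gasket (2 N, rising to 10 N at 0).
- panel_front (a point): Point on the panel's top face midway between the fasteners, 147 mm in front of the hinge line: a bare place to push, 60 mm wide between the bezels. Moves and tilts with the panel. Pushing fully home here takes 16 N; let go unlocked, the panel rises to 0.01 to 0.025 rad, and from there the fasteners draw it home. Turned with the panel above 0.06 rad, a fastener misses its keeper and blocks.
- fastener_left (a joint): Turn (rad) of the left fastener (+y side of the panel): 0 = open, slot parallel to the panel's front edge; 1.571 = locked, at its stop, slot front to back, in line with two small metal marks on its bezel. Grows clockwise seen from above; stays where it is left. From about 0.6 to 1.25 rad its tongue draws the panel down; turning takes up to about 0.15 N m.
- fastener_left_slot (a point): Centre of the left fastener's slot floor, on its axis. Bright metal rotor, 67 mm diameter, one straight slot right across it, 26 mm wide, 13 mm deep; floor 2 mm and rim 15 mm above the panel's top face. A fixed black bezel of the same height, 71 mm inside, 83 mm outside diameter, surrounds it and closes the slot's ends. The point turns with the rotor: y runs along the slot, z up along the axis.
- fastener_right (a joint): Turn of the right fastener (on the -y side of the panel), the same as the left one: 0 = open, 1.571 = locked, clockwise from above.
- fastener_right_slot (a point): Centre of the slot floor of the right fastener, on its turning axis, 144 mm from the left one; same build, sizes and axes as the left one's.
- check_source: Bystander: flat round puck, 52 mm diameter x 15 mm, lying on the worktop left of the box. Origin: centre of its underside.
- vial_shield: Bystander: upright leaded vial shield, 40 mm diameter x 83 mm, on the worktop at the box's front left corner. Origin: centre of its underside.
- syringe_shield: Bystander: lying metal syringe shield tube, 24 x 68 x 30 mm, on the worktop in front of the box. Origin: centre of its underside.

How it is judged:
By the outcome, as a careful person would: the job done as asked, in the order asked, and still so for the second after the job is handed in, with the robot touching nothing.
It also fails if it takes over 58 s, if anything falls off the work surface, if the arm or the gripper's body presses on something with over 40 N, if the wrist force passes 120 N, or if a joint passes its speed limit or range.

ROBOT

A 7-joint arm with a two-finger parallel gripper is mounted at the origin on a cart in front of the work surface, level with it; the furniture and walls round the work are solid. World frame = base frame: x ahead of the robot, y to its left, z up, the work surface at z = 0. Lengths are in m, angles in rad, forces in N, time in s.
With the tool pointing down it reaches from about 0.425 to 0.95 m from the base axis. Payload 4.7 kg.
Tool frame: the origin (TCP) lies at the very end of the fingers, on their centre line; the grasp point (between the pads) lies behind it (grasp_offset is the z of the grasp point in the tool frame, in m); z points along the fingers, y is the line along which they close (so a half turn about z gives the same grasp; the last joint's range is limited). The gripper opens to 85 mm and grips with 20 to 120 N. Pads are 22 mm wide; open, the fingers measure 114 mm over their backs; the gripper's body (76 mm by 85 mm) begins 54 mm behind the grasp point. The pads swing forward as they close: fully open they stand 13 mm farther back than shut.
Start: joints at [1.237, 0.469, -0.049, 1.532, 0.024, 1.141, -0.082], TCP at [0.203, -0.644, 0.231] pointing down, gripper open.
Joint ranges: [-2.59, 2.59], [-0.33, 1.99], [-1.39, 1.29], [0.1, 2.45], [-1.04, 4.18], [0.21, 1.99], [-2.66, 2.66]. Speed limits (rad/s): [2.57, 2.57, 3.14, 3.14, 3.14, 3.14, 3.14].

INTERFACE

Orientations are given as a unit quaternion [x, y, z, w].
In Python, from rig import * gives the robot as it stands. The module is installed in compiled form; this text tells all that it offers.
- The arm moves only by the tool servo_tool, never from a script. Its argument "increments" is text: rows parted by semicolons, each of 7 numbers parted by spaces: the shift along the tool's x, y, z in cm, then the turn, a rotation vector about the tool's x, y, z in degrees, then the gripper command: -1 is shut, 1 is fully open, values between are in proportion. In form: dx dy dz wx wy wz fingers; .... A call has 1 to 20 rows; each row is the pose to reach, as a shift and turn from the pose commanded when the call began, along the tool's axes at that moment; what a row does not reach only later rows make up. A row lasts 1/12 s, in which the tool goes at most 41.7 mm and 7.16 degrees, less where a joint would pass 70% of its speed; a pose out of reach is approached as far as the arm can. A call with a gripper value outside its range is refused whole. The fingers move at their own pace and stop on an object; the grip force is fixed at half the most. Time passes only in rows, so rows that repeat a pose let the fingers close. It gives the time, the measured TCP pose, the force, the opening and the grip force at its end, in the units of the state.
- state(): the state, without advancing time (a new reading comes with each control period).
- read_camera(name): name is "side" or "top" or "wrist"; returns a dict with "pixels" (480x640x3 uint8, red, green, blue), "range_z" (480x640 float32, m along the optical axis (not along the pixel's ray), 0 where there is no reading), "camera_matrix" (3x3 intrinsics, pixels), "xyz" and "orientation" of the camera in the world; the wrist camera has in their place "T_tool_cam" (4x4, takes a point from camera to tool coordinates, whose origin is the TCP and whose axes are the flange's). Camera axes: x right, y up, looking along -z (the intrinsics and any distortion apply to the point x, -y, -z); pixel columns grow to the right and rows downward; lengths in m; the calibration is good to about 2 mm. A picture is of the moment at which its call begins: read the wrist's pose just before it.
- hand_in(): hands the job in; it is judged then, once.
The state is a dict: "time_s": time; "joint_positions": joint angles; "qvel": joint speeds; "tau": joint torques, N m; "tool_pos": TCP position; "tool_rot": TCP orientation; "contact_force": force on the tool from outside, world axes, zero at the start; "moment": the same for the moment, N m; "opening": finger opening in m; "finger_force": force on a finger pad.
Only numpy, scipy, OpenCV 4.12 (cv2) and the standard library are available. Lean on these libraries where they do the work, as an engineer would, in place of code of your own. Each camera call takes 0.05 s, during which the arm holds its last target. There are 200 camera calls.

## Working session

There is one attempt and no reset: what is moved stays moved. The work goes in short steps, Python scripts to look and compute and a tool call to move; the robot and the scene stay as the last step left them, time stands still between calls to the robot, and variables do not carry over. Pictures are saved under pics/ and viewed, at most 10 in all, crops included, and the job is handed in when it is done.

Besides the shell and the picture viewer there is one more tool, called after "Emit:" as name(argument=value, ...) on one line, values as JSON. servo_tool: Moves the arm, as the interface text tells. Its arguments: {"type":"object","properties":{"increments":{"type":"string"}},"required":["increments"]}

```bash
mkdir -p pics; cat > h.py <<'E'
from rig import *
import numpy as np, cv2
from scipy.spatial.transform import Rotation as R
def cam(name):
    s=state(); c=read_camera(name)
    if name=="wrist":
        T=np.eye(4);T[:3,:3]=R.from_quat(s["tool_rot"]).as_matrix();T[:3,3]=s["tool_pos"]
        c["T"]=T@np.array(c["T_tool_cam"])
    else:
        T=np.eye(4);o=np.array(c["orientation"],float)
        T[:3,:3]=R.from_quat(o).as_matrix() if o.size==4 else o.reshape(3,3);T[:3,3]=c["xyz"];c["T"]=T
    return c
def ray(c,u,v):
    K=np.array(c["camera_matrix"]);d=np.array([(u-K[0,2])/K[0,0],-(v-K[1,2])/K[1,1],-1.0])
    return c["T"][:3,3],c["T"][:3,:3]@d
def onz(c,u,v,z):
    o,d=ray(c,u,v);return o+d*(z-o[2])/d[2]
def cloud(c):
    K=np.array(c["camera_matrix"]);v,u=np.mgrid[:480,:640];z=c["range_z"]
    P=np.stack([(u-K[0,2])/K[0,0]*z,-(v-K[1,2])/K[1,1]*z,-z],-1)
    return P@c["T"][:3,:3].T+c["T"][:3,3]
def save(n,im): cv2.imwrite("pics/"+n,im[...,::-1])
E
python3 - <<'E'
from h import *
s=state();print({k:np.round(v,3) for k,v in s.items()})
for n in("top","side"):
    c=cam(n);save(n+"0.png",c["pixels"]);print(n,c["camera_matrix"],c["xyz"],c["orientation"],[k for k in c])
E
```

```text
{'time_s': np.float64(0.0), 'joint_positions': array([ 1.237,  0.469, -0.049,  1.534,  0.024,  1.141, -0.082]), 'qvel': array([-0.   ,  0.   ,  0.   , -0.001,  0.001,  0.001,  0.001]), 'tau': array([-0.0000e+00, -5.1031e+01, -4.7000e-02, -2.3771e+01,  1.1000e-02,
        8.0000e-03,  0.0000e+00]), 'tool_pos': array([ 0.202, -0.643,  0.23 ]), 'tool_rot': array([ 0.988,  0.152, -0.   , -0.001]), 'contact_force': array([ 0.264, -0.273,  0.815]), 'moment': array([-0.007,  0.006, -0.011]), 'finger_force': np.float64(0.0), 'opening': np.float64(0.085)}
top [[470.14605418   0.         322.70318066]
 [  0.         470.14605418 241.55428968]
 [  0.           0.           1.        ]] [ 0.51929197 -0.25353403  0.96159989] [-0.02576293  0.04813222  0.70676532 -0.70533846] ['pixels', 'range_z', 'camera_matrix', 'xyz', 'orientation', 'T']
side [[528.49083703   0.         322.31822233]
 [  0.         528.49083703 232.24979166]
 [  0.           0.           1.        ]] [-0.15857    -0.44875071  0.52692493] [ 0.39048004 -0.31385534 -0.54118172  0.67538323] ['pixels', 'range_z', 'camera_matrix', 'xyz', 'orientation', 'T']
```

View pics/top0.png

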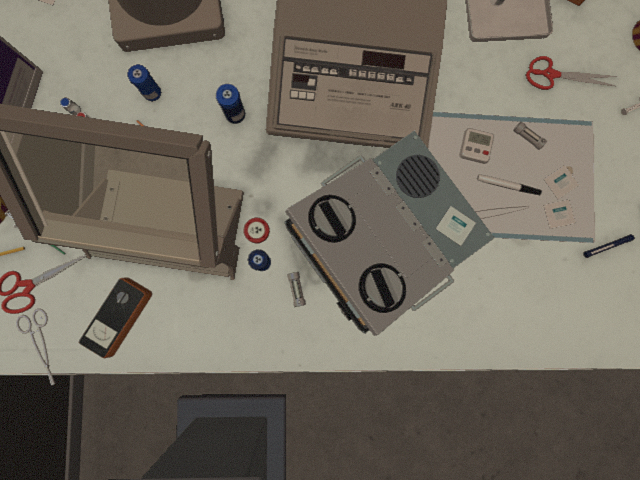

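View pics/side0.png

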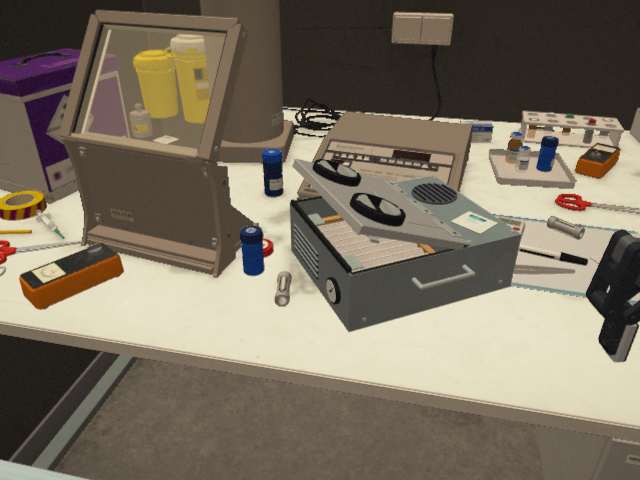

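Top view: box at about (390,230), yawed about -57°. The fasteners are at (332,218) and (382,288), and the panel is clearly ajar. The vial (260,260), puck (257,230) and tube (296,288) stand off its front left. Next I'll measure.

```bash
cat > m.py <<'E'
from h import *
def fit(P):
    c=P.mean(0)
    for _ in range(6):
        n=np.linalg.svd(P-c,full_matrices=False)[2][2];d=np.abs((P-c)@n);P=P[d<max(.002,np.median(d)*2)];c=P.mean(0)
    return c,n*np.sign(n[2]),len(P)
def measure(c,pts=((332,218),(382,288)),verbose=1):
    X=cloud(c);im=c["pixels"];hsv=cv2.cvtColor(im,cv2.COLOR_RGB2HSV)
    m=np.zeros((480,640),np.uint8)
    cv2.fillPoly(m,[np.array([[340,190],[365,178],[440,280],[412,300],[372,260],[350,250]])],1)  # bare middle of panel
    m=(m>0)&(hsv[...,2]>90)&(c["range_z"]>0)
    return fit(X[m])
E
python3 - <<'E'
from m import *
c=cam("top");X=cloud(c);im=c["pixels"]
pc,n,k=measure(c);print("panel",pc,n,k,"tilt",np.arccos(n[2]))
m=np.zeros((480,640),np.uint8);cv2.fillPoly(m,[np.array([[405,145],[412,140],[488,235],[470,250],[440,205]])],1)
dc,dn,k=fit(X[(m>0)&(c["range_z"]>0)]);print("deck",dc,dn,k)
# hinge: intersection of panel plane with z=~.115
h=np.cross(n,[0,0,1]);h/=np.linalg.norm(h);print("hinge yaw",np.degrees(np.arctan2(h[1],h[0])))
for p in[(332,218),(382,288)]:
    sub=np.zeros((480,640),np.uint8);cv2.circle(sub,p,34,1,-1)
    dark=((im.max(2)<60)&(sub>0)).astype(np.uint8)
    cs,_=cv2.findContours(dark,cv2.RETR_EXTERNAL,cv2.CHAIN_APPROX_NONE);q=max(cs,key=cv2.contourArea)
    e=cv2.fitEllipse(cv2.convexHull(q));print("ell",e)
    o,d=ray(c,*e[0]);p0=pc+n*.015;P=o+d*((p0-o)@n)/(d@n);print("rim centre",P,"floor",P-n*.013)
big=cv2.resize(im[170:340,270:450],None,fx=4,fy=4,interpolation=cv2.INTER_CUBIC)[:600];save("crop1.png",big)
E
```

```text
panel [ 0.6111109  -0.39548747  0.14364769] [ 0.2092642  -0.29683548  0.93171733] 3769 tilt 0.3716832544258971
deck [ 0.67955474 -0.51975239  0.11155443] [ 0.03309854 -0.07221533  0.99683972] 1290
hinge yaw -144.81678391696093
ell ((331.6498107910156, 218.2653350830078), (45.22142791748047, 48.745140075683594), 138.2839813232422)
rim centre [ 0.63979263 -0.29335611  0.18584305] floor [ 0.63707219 -0.28949725  0.17373073]
ell ((381.9580993652344, 287.68536376953125), (45.77072525024414, 49.89167404174805), 151.79478454589844)
rim centre [ 0.52415532 -0.37582546  0.18554137] floor [ 0.52143488 -0.3719666   0.17342905]
```

View pics/crop1.png

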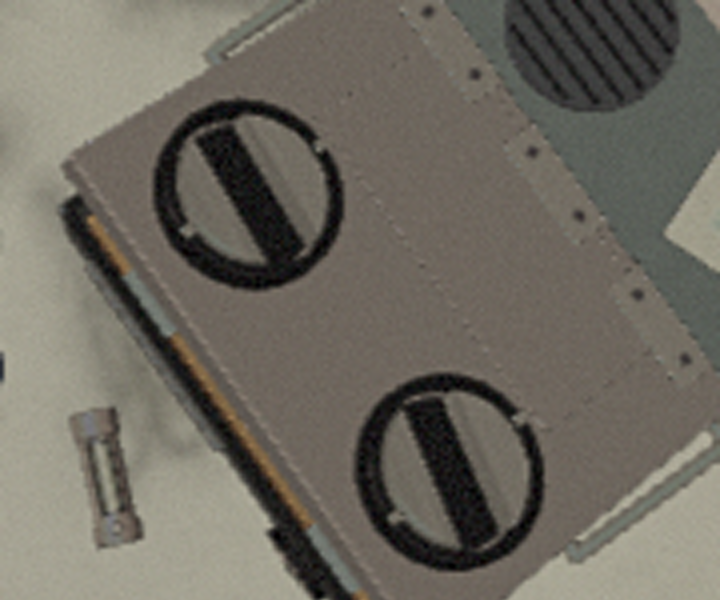

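The crop shows the left slot parallel to the front edge. The right slot is already turned somewhat clockwise; its bezel marks are at crop (397,518) and (522,415). First move: fingers shut, to above panel_front.

```bash
cat >> h.py <<'E'
def inc(xyz,yaw):  # yaw: world angle (deg) of tool y, tool pointing down
    s=state();r0=R.from_quat(s["tool_rot"]);a=np.radians(yaw)
    y=np.array([np.cos(a),np.sin(a),0]);z=np.array([0,0,-1.]);M=np.stack([np.cross(y,z),y,z],1)
    d=r0.inv().apply(np.array(xyz)-s["tool_pos"])*100;w=(r0.inv()*R.from_matrix(M)).as_rotvec(degrees=True)
    print("inc",np.round(d,2),np.round(w,2))
E
python3 -c "
from h import *
inc([.575,-.325,.26],35.5)"
```

```text
inc [ 45.1  -19.2   -2.92] [-6.0000e-02 -8.0000e-02 -1.0803e+02]
```

Emit:
servo_tool(increments="3 -1.3 -2.9 0 0 -7 -1; 45.1 -19.2 -2.9 0 0 -108 -1; 45.1 -19.2 -2.9 0 0 -108 -1; 45.1 -19.2 -2.9 0 0 -108 -1; 45.1 -19.2 -2.9 0 0 -108 -1; 45.1 -19.2 -2.9 0 0 -108 -1; 45.1 -19.2 -2.9 0 0 -108 -1; 45.1 -19.2 -2.9 0 0 -108 -1; 45.1 -19.2 -2.9 0 0 -108 -1; 45.1 -19.2 -2.9 0 0 -108 -1; 45.1 -19.2 -2.9 0 0 -108 -1; 45.1 -19.2 -2.9 0 0 -108 -1; 45.1 -19.2 -2.9 0 0 -108 -1; 45.1 -19.2 -2.9 0 0 -108 -1; 45.1 -19.2 -2.9 0 0 -108 -1; 45.1 -19.2 -2.9 0 0 -108 -1; 45.1 -19.2 -2.9 0 0 -108 -1; 45.1 -19.2 -2.9 0 0 -108 -1; 45.1 -19.2 -2.9 0 0 -108 -1; 45.1 -19.2 -2.9 0 0 -108 -1")

```text
time_s: 1.82
tool_pos: [0.5751, -0.3255, 0.2604]
tool_rot: [0.459, 0.889, -0.0, 0.0]
contact_force: [0.3, -0.2, -0.3]
opening: -0.0004
finger_force: 0.0
```

Emit:
servo_tool(increments="0 0 3 0 0 0 -1; 0 0 6 0 0 0 -1; 0 0 7.5 0 0 0 -1; 0 0 8.5 0 0 0 -1; 0 0 9 0 0 0 -1; 0 0 9.5 0 0 0 -1; 0 0 10 0 0 0 -1; 0 0 10.5 0 0 0 -1; 0 0 11 0 0 0 -1; 0 0 11.5 0 0 0 -1; 0 0 12 0 0 0 -1; 0 0 12.5 0 0 0 -1; 0 0 12.8 0 0 0 -1; 0 0 13.1 0 0 0 -1; 0 0 13.4 0 0 0 -1; 0 0 13.6 0 0 0 -1; 0 0 13.8 0 0 0 -1")

```text
time_s: 3.23
tool_pos: [0.5752, -0.3254, 0.1221]
tool_rot: [0.458, 0.889, -0.0, -0.0]
contact_force: [-0.4, 1.0, 1.1]
opening: 0.0
finger_force: 0.7
```

Emit:
servo_tool(increments="0 0 0.2 0 0 0 -1; 0 0 0.3 0 0 0 -1; 0 0 0.4 0 0 0 -1; 0 0 0.5 0 0 0 -1; 0 0 0.6 0 0 0 -1")

```text
time_s: 3.65
tool_pos: [0.5751, -0.3254, 0.1176]
tool_rot: [0.458, 0.889, -0.0, -0.0]
contact_force: [-3.2, 1.3, 9.0]
opening: -0.0001
finger_force: 5.0
```

```bash
python3 -c "
from h import *
s=state();print(s['contact_force'],s['tool_pos'])
save('side1.png',cam('side')['pixels'][120:360,240:560].repeat(2,0).repeat(2,1))"
```

```text
[-3.16850169  1.31767583  9.02056594] [ 0.57513831 -0.32538041  0.11760306]
```

View pics/side1.png

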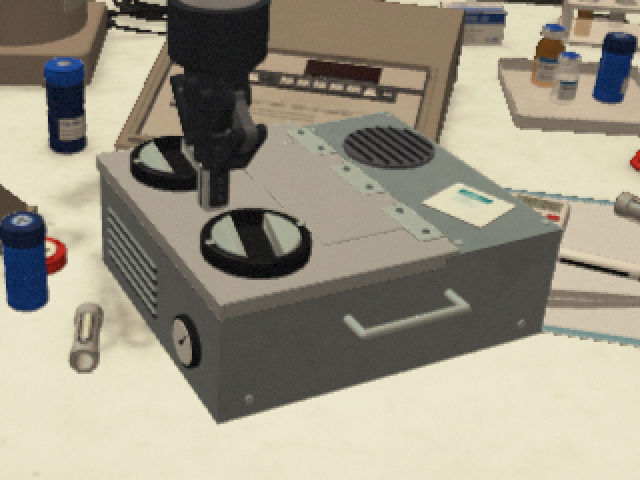

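The panel is down on its box, with the fingertip between the bezels at about (212,195) and 9 N of force. I'll push it fully home, then back off straight up.

Emit:
servo_tool(increments="0 0 0.1 0 0 0 -1; 0 0 0.2 0 0 0 -1; 0 0 0.2 0 0 0 -1; 0 0 0.2 0 0 0 -1")

```text
time_s: 4.03
tool_pos: [0.5751, -0.3253, 0.1163]
tool_rot: [0.458, 0.889, -0.0, 0.0]
contact_force: [-4.2, 1.7, 11.7]
opening: 0.0004
finger_force: 5.5
```

Emit:
servo_tool(increments="0 0 0.1 0 0 0 -1; 0 0 0.2 0 0 0 -1; 0 0 0.3 0 0 0 -1; 0 0 0.3 0 0 0 -1; 0 0 0.3 0 0 0 -1")

```text
time_s: 4.45
tool_pos: [0.5752, -0.3253, 0.1159]
tool_rot: [0.458, 0.889, -0.001, 0.0]
contact_force: [-9.2, 3.6, 23.9]
opening: -0.0002
finger_force: 12.0
```

Emit:
servo_tool(increments="0 0 -0.5 0 0 0 -1; 0 0 -3 0 0 0 -0.3; 0 0 -7 0 0 0 -0.3; 0 0 -11 0 0 0 -0.3; 0 0 -15 0 0 0 -0.3; 0 0 -18 0 0 0 -0.3; 0 0 -18 0 0 0 -0.3; 0 0 -18 0 0 0 -0.3")

```text
time_s: 5.12
tool_pos: [0.5762, -0.3259, 0.2936]
tool_rot: [0.458, 0.889, -0.0, 0.003]
contact_force: [-0.4, -0.0, 0.0]
opening: 0.0297
finger_force: 0.0
```

```bash
python3 -c "
from h import *
s=state();print(s['tool_pos'],s['opening'])
a=cam('wrist');print(a['camera_matrix'],a['T_tool_cam']);b=cam('top')
save('w2.png',np.vstack([a['pixels'],b['pixels'][150:350,200:520].repeat(2,0).repeat(2,1)])[::1][:,:][::1] if 0 else np.hstack([cv2.resize(a['pixels'],(440,330)),b['pixels'][60:390,250:510]]))
import pickle;pickle.dump((a,b),open('w2.pkl','wb'))"
```

```text
[ 0.57618427 -0.32592859  0.29364529] 0.029659866434603586
[[419.9034762    0.         320.23714734]
 [  0.         419.9034762  243.81372609]
 [  0.           0.           1.        ]] [[-7.67942019e-04  9.54217931e-01  2.99111266e-01  7.63288188e-02]
 [ 9.99999586e-01  8.78559598e-04 -2.35349279e-04 -2.25186316e-04]
 [-4.87361576e-04  2.99110962e-01 -9.54218211e-01 -1.42835958e-01]
 [ 0.00000000e+00  0.00000000e+00  0.00000000e+00  1.00000000e+00]]
```

View pics/w2.png

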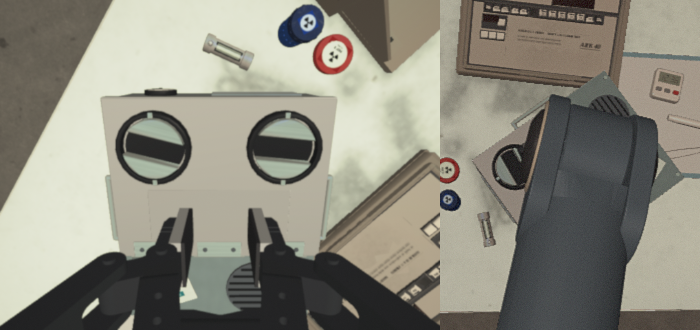

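Wrist view (left half): both fasteners are in clear view, right at about (153,148) and left at (284,148). The left slot is nearly parallel to the front edge and the right one is turned about 15°. The panel looks flat.

```bash
cat > f.py <<'E'
from h import *
def find(c,gs,zr=None,dz=.132):
    im=c["pixels"];X=cloud(c);out=[]
    for g in gs:
        sub=np.zeros((480,640),np.uint8);cv2.circle(sub,g,64,1,-1)
        dark=((im.max(2)<70)&(sub>0)).astype(np.uint8)
        cs,_=cv2.findContours(dark,cv2.RETR_EXTERNAL,cv2.CHAIN_APPROX_NONE);q=max(cs,key=cv2.contourArea)
        e=cv2.fitEllipse(cv2.convexHull(q));C=onz(c,*e[0],dz)
        vv,uu=np.nonzero(sub);P=np.array([onz(c,u,v,dz) for u,v in zip(uu,vv)]);rr=np.linalg.norm((P-C)[:,:2],axis=1)
        b=(im[vv,uu].max(1)>105)&(rr<.031);d=(im[vv,uu].max(1)<70)&(rr<.028)
        Q=(P-C)[d][:,:2];w=np.linalg.eigh(np.cov(Q.T))[1][:,1];ang=np.degrees(np.arctan2(w[1],w[0]))%180
        z=np.median(X[vv,uu,2][b]);out.append((C,ang))
        print(g,"ell",np.round(e[0],1),np.round(e[1],1),"C",np.round(C,4),"slot",round(ang,1),"rim z",round(z,4),"dark off",np.round(np.median(Q,0),4))
    d=out[1][0]-out[0][0];print("box y yaw",np.degrees(np.arctan2(d[1],d[0])),np.linalg.norm(d))
E
python3 -c "
from f import *;import pickle
a,b=pickle.load(open('w2.pkl','rb'))
find(a,[(223,215),(413,215)])
X=cloud(a)
for u,v in [(318,180),(318,150),(318,250),(318,320),(200,300),(430,310)]: print((u,v),X[v,u])
"
```

```text
(223, 215) ell [223.1 214.2] [104.8 110.3] C [ 0.5156 -0.365   0.132 ] slot 21.1 rim z 0.1321 dark off [-0.0001 -0.0008]
(413, 215) ell [413.  214.1] [104.9 109.9] C [ 0.6307 -0.2832  0.132 ] slot 30.0 rim z 0.1322 dark off [ 0.0001 -0.0009]
box y yaw 35.378603187050935 0.141208538772723
(318, 180) [ 0.55959962 -0.30518581  0.11865698]
(318, 150) [ 0.54679254 -0.28710899  0.11762026]
(318, 250) [ 0.59217102 -0.35117899  0.11718918]
(318, 320) [ 0.62797475 -0.40172413  0.11815834]
(200, 300) [ 0.53747471 -0.44438145  0.11615712]
(430, 310) [ 0.70031    -0.34043092  0.11585348]
```

```bash
python3 -c "
from h import *
inc([.632,-.283,.155],31)"
```

```text
inc [ 0.12  7.17 13.49] [-0.07 -0.07  4.45]
```

Emit:
servo_tool(increments="0 3.6 2 0 0 4.5 -0.4; 0.1 7.2 5 0 0 4.5 -0.4; 0.1 7.2 9 0 0 4.5 -0.4; 0.1 7.2 12 0 0 4.5 -0.4; 0.1 7.2 13.5 0 0 4.5 -0.4; 0.1 7.2 13.5 0 0 4.5 -0.4; 0.1 7.2 13.5 0 0 4.5 -0.4; 0.1 7.2 13.5 0 0 4.5 -0.4")

```text
time_s: 5.88
tool_pos: [0.6338, -0.283, 0.157]
tool_rot: [0.493, 0.87, 0.0, 0.001]
contact_force: [0.7, 0.0, 0.2]
opening: 0.0262
finger_force: 0.0
```

```bash
python3 -c "
from h import *
s=state();print(s['tool_pos'],s['opening'],s['tool_rot'])
inc([.632,-.283,.130],31)
a=cam('wrist')
save('w3.png',a['pixels'])"
```

```text
[ 0.63380577 -0.28304582  0.15698499] 0.026164240116003264 [4.92794956e-01 8.70145245e-01 2.15965991e-04 5.81829965e-04]
inc [ 0.1  -0.16  2.7 ] [ 0.05  0.05 -0.05]
```

View pics/w3.png

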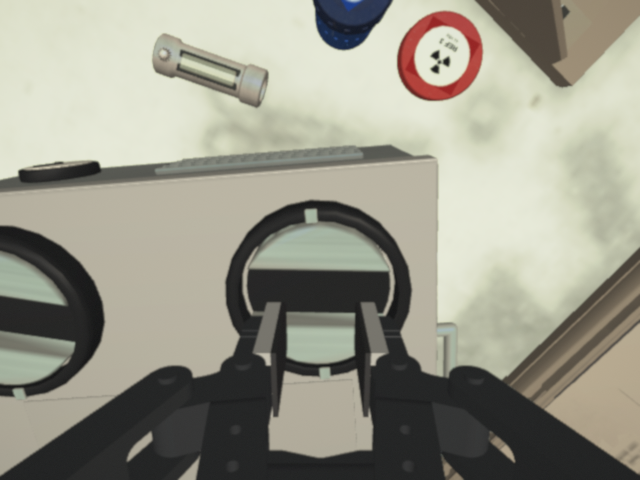

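Wrist view: the left slot (about (318,292)) lies level with the finger line, and the tips at (270,330) and (372,330) are centred on its axis. Descending.

Emit:
servo_tool(increments="0.1 -0.1 1 0 0 0 -0.4; 0.1 -0.1 2 0 0 0 -0.4; 0.1 -0.1 2.5 0 0 0 -0.4; 0.1 -0.1 3 0 0 0 -0.4; 0.1 -0.1 3.3 0 0 0 -0.4; 0.1 -0.1 3.3 0 0 0 -0.4; 0.1 -0.1 3.3 0 0 0 -0.4")

```text
time_s: 6.52
tool_pos: [0.632, -0.2833, 0.1231]
tool_rot: [0.493, 0.87, -0.0, 0.0]
contact_force: [1.4, -2.1, -1.7]
opening: 0.0253
finger_force: 1.5
```

Emit:
servo_tool(increments="0 0 0.1 0 0 0 -0.4; 0 0 0.2 0 0 0 -0.4; 0 0 0.3 0 0 0 -0.4; 0 0 0.3 0 0 0 -0.4")

```text
time_s: 6.85
tool_pos: [0.6325, -0.283, 0.1208]
tool_rot: [0.493, 0.87, -0.0, 0.001]
contact_force: [1.7, -3.6, 0.9]
opening: 0.0257
finger_force: 2.0
```

Emit:
servo_tool(increments="-0.1 0 0 0 0 0 -0.4; -0.1 0 0 0 0 4 -0.4; -0.1 0 0 0 0 8 -0.4; -0.1 0 0 0 0 12 -0.4; -0.1 0 0 0 0 16 -0.4; -0.1 0 0 0 0 20 -0.4; -0.1 0 0 0 0 24 -0.4; -0.1 0 0 0 0 28 -0.4; -0.1 0 0 0 0 32 -0.4; -0.1 0 0 0 0 36 -0.4; -0.1 0 0 0 0 40 -0.4; -0.1 0 0 0 0 40 -0.4")

```text
time_s: 7.85
tool_pos: [0.6323, -0.2841, 0.1204]
tool_rot: [0.761, 0.649, -0.0, 0.0]
contact_force: [0.7, -4.1, 0.7]
opening: 0.0255
finger_force: 2.0
```

```bash
python3 -c "
from h import *
s=state();print(s['contact_force'],s['moment'],s['tool_pos'])
inc([.632,-.283,.1205],-9)"
```

```text
[ 0.68780547 -4.06197317  0.67501773] [-0.89801508 -0.34011835 -0.03377355] [ 0.63226979 -0.28406442  0.12039808]
inc [ 0.1  -0.04 -0.01] [ 0.01  0.08 -0.11]
```

Emit:
servo_tool(increments="-0.1 0 0 0 0 4 -0.4; -0.1 0 0 0 0 8 -0.4; -0.1 0 0 0 0 12 -0.4; -0.1 0 0 0 0 16 -0.4; -0.1 0 0 0 0 20 -0.4; -0.1 0 0 0 0 24 -0.4; -0.1 0 0 0 0 28 -0.4; -0.1 0 0 0 0 32 -0.4; -0.1 0 0 0 0 36 -0.4; -0.1 0 0 0 0 40 -0.4; -0.1 0 0 0 0 43 -0.4; -0.1 0 0 0 0 45 -0.4; -0.1 0 0 0 0 45 -0.4")

```text
time_s: 8.93
tool_pos: [0.6323, -0.2831, 0.1198]
tool_rot: [0.951, 0.31, -0.0, -0.001]
contact_force: [1.5, -0.4, -0.2]
opening: 0.0253
finger_force: 1.4
```

```bash
python3 -c "
from h import *
s=state();print(s['contact_force'],s['moment'],s['tool_pos'])
inc([.632,-.283,.1205],-54.6)"
```

```text
[ 1.52278914 -0.35559847 -0.22282869] [-0.29561961 -0.31175268  0.07245024] [ 0.63225228 -0.28310383  0.11979014]
inc [-0.01 -0.02 -0.07] [-0.08 -0.01  0.69]
```

Emit:
servo_tool(increments="0 0 0 0 0 3 -0.4; 0 0 0 0 0 6 -0.4; 0 0 0 0 0 8 -0.4; 0 0 0 0 0 9 -0.4; 0 0 0 0 0 9 -0.4")

```text
time_s: 9.35
tool_pos: [0.6324, -0.283, 0.1198]
tool_rot: [0.972, 0.235, -0.0, -0.001]
contact_force: [2.4, -0.2, -0.9]
opening: 0.0255
finger_force: 9.7
```

```bash
python3 -c "
from h import *
s=state();print(s['contact_force'],s['moment'],s['tool_pos'])
inc([.632,-.283,.1205],-54.6)"
```

```text
[ 2.41245766 -0.20293297 -0.89612047] [-0.10203089 -0.56179131  0.44280972] [ 0.6324463  -0.28301229  0.11984572]
inc [-0.04 -0.02 -0.07] [-0.07 -0.02 -8.23]
```

Emit:
servo_tool(increments="0 0 0 0 0 2 -0.4; 0 0 0 0 0 3 -0.4; 0 0 0 0 0 3 -0.4; 0 0 0 0 0 3 -0.4")

```text
time_s: 9.68
tool_pos: [0.6325, -0.283, 0.1199]
tool_rot: [0.978, 0.21, -0.0, -0.0]
contact_force: [3.1, 1.2, -2.7]
opening: 0.0258
finger_force: 31.2
```

```bash
python3 -c "
from h import *
s=state();print(s['contact_force'],s['moment'],s['tool_pos'])
inc([.632,-.283,.1205],-54.6)"
```

```text
[ 3.13737421  1.23659679 -2.66770679] [ 0.07177917 -0.66526455  1.53951446] [ 0.63252537 -0.28300978  0.11990267]
inc [-0.05 -0.02 -0.06] [-5.000e-02 -1.000e-02 -1.117e+01]
```

At the stop (1.5 N m). I'll unwind to the slack centre, lift out and look.

Emit:
servo_tool(increments="0 0 0 0 0 -6 -0.4; 0 0 0 0 0 -11 -0.4; 0 0 0 0 0 -11 -0.4; 0 0 -1 0 0 -11 -0.4; 0 0 -4 0 0 -11 -0.4; 0 0 -8 0 0 -11 -0.4; 0 0 -12 0 0 -18 -0.4; 0 0 -16 0 0 -25 -0.4; 0 0 -17 0 0 -32 -0.4; 0 -3.5 -17 0 0 -39 -0.4; 3 -6.5 -17 0 0 -46 -0.4; 3 -6.5 -17 0 0 -53 -0.4; 3 -6.5 -17 0 0 -60 -0.4; 3 -6.5 -17 0 0 -67 -0.4; 3 -6.5 -17 0 0 -74 -0.4; 3 -6.5 -17 0 0 -81 -0.4; 3 -6.5 -17 0 0 -88 -0.4; 3 -6.5 -17 0 0 -88 -0.4; 3 -6.5 -17 0 0 -88 -0.4")

```text
time_s: 11.27
tool_pos: [0.6328, -0.2132, 0.2908]
tool_rot: [0.562, 0.827, -0.0, -0.0]
contact_force: [-0.6, -0.3, 0.3]
opening: 0.0259
finger_force: 0.0
```

```bash
python3 -c "
from f import *
s=state();print(s['tool_pos'],s['contact_force'])
a=cam('wrist');save('w4.png',a['pixels'])
import pickle;pickle.dump(a,open('w4.pkl','wb'))
K=np.array(a['camera_matrix']);Ti=np.linalg.inv(a['T']);g=[]
for p in [(.5148,-.3663,.132),(.632,-.283,.132)]:
    q=Ti@np.array([*p,1]);g.append((int(K[0,2]-K[0,0]*q[0]/q[2]),int(K[1,2]+K[1,1]*q[1]/q[2])))
print(g);find(a,g)
"
```

```text
[ 0.63275471 -0.21324042  0.29083471] [-0.64571693 -0.30215919  0.2612281 ]
[(115, 338), (286, 300)]
(115, 338) ell [121.7 343.6] [103.3 114.1] C [ 0.5204 -0.3688  0.132 ] slot 20.9 rim z 0.1316 dark off [-0.0029  0.0061]
(286, 300) ell [284.8 305.4] [102.7 117.8] C [ 0.632  -0.2879  0.132 ] slot 116.5 rim z 0.1322 dark off [0.0024 0.0024]
box y yaw 35.933364465531845 0.13783442769745555
```

View pics/w4.png

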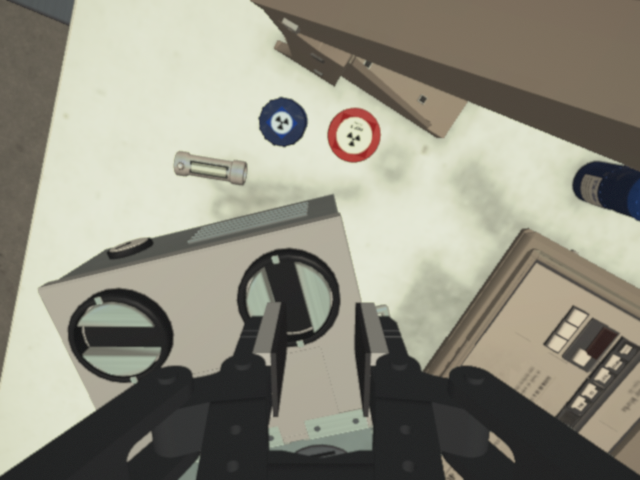

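Wrist view: the left slot (277,255)–(302,340) is in line with its metal marks, so it's locked. The right slot at (120,336) is still open. Going to the right fastener.

```bash
python3 -c "
from h import *
inc([.515,-.3665,.155],21)"
```

```text
inc [ -9.9  -16.62  13.58] [-0.02  0.01  0.67]
```

Emit:
servo_tool(increments="-2 -3.4 0 0 0 0 -0.4; -4 -6.8 0 0 0 0 -0.4; -6 -10 0 0 0 0.7 -0.4; -8 -13.5 1 0 0 0.7 -0.4; -9.9 -16.6 3 0 0 0.7 -0.4; -9.9 -16.6 6 0 0 0.7 -0.4; -9.9 -16.6 10 0 0 0.7 -0.4; -9.9 -16.6 13 0 0 0.7 -0.4; -9.9 -16.6 13.5 0 0 0.7 -0.4; -9.9 -16.6 13.5 0 0 0.7 -0.4; -9.9 -16.6 13.5 0 0 0.7 -0.4")

```text
time_s: 12.23
tool_pos: [0.5175, -0.367, 0.157]
tool_rot: [0.565, 0.825, 0.0, 0.001]
contact_force: [0.7, -0.9, 0.5]
opening: 0.0257
finger_force: 0.0
```

```bash
python3 -c "
from h import *
inc([.515,-.3665,.121],21)
a=cam('wrist')
save('w5.png',a['pixels'])"
```

```text
inc [ 0.14 -0.22  3.6 ] [0.08 0.11 0.2 ]
```

View pics/w5.png

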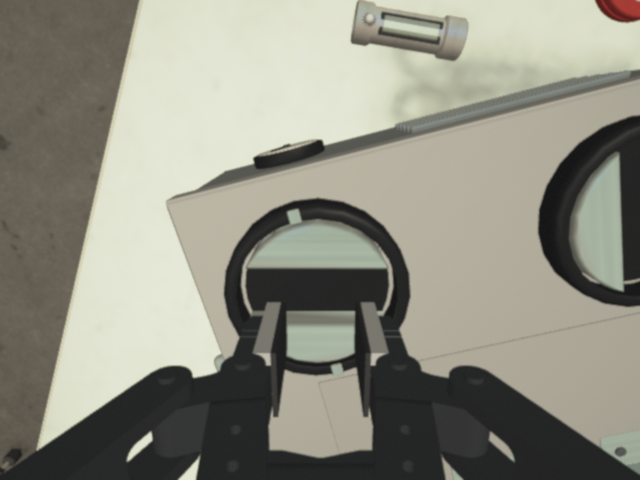

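Same aligned view for the right slot (about (318,290)). Descending.

Emit:
servo_tool(increments="0.1 -0.1 1 0 0 0 -0.4; 0.1 -0.1 2 0 0 0 -0.4; 0.1 -0.1 2.5 0 0 0 -0.4; 0.1 -0.1 3 0 0 0 -0.4; 0.1 -0.1 3.3 0 0 0 -0.4; 0.1 -0.1 3.5 0 0 0 -0.4; 0.1 -0.1 3.5 0 0 0 -0.4")

```text
time_s: 12.87
tool_pos: [0.5151, -0.3665, 0.12]
tool_rot: [0.565, 0.825, -0.0, 0.0]
contact_force: [1.0, -2.0, -0.8]
opening: 0.0257
finger_force: 0.9
```

```bash
python3 -c "
from h import *
s=state();print(s['moment'])
inc([.515,-.3665,.1205],21)"
```

```text
[-0.33620314 -0.09283728 -0.00385287]
inc [ 0.   -0.01 -0.05] [0.   0.03 0.25]
```

Emit:
servo_tool(increments="-0.05 0 0 0 0 4 -0.4; -0.05 0 0 0 0 8 -0.4; -0.05 0 0 0 0 12 -0.4; -0.05 0 0 0 0 16 -0.4; -0.05 0 0 0 0 20 -0.4; -0.05 0 0 0 0 24 -0.4; -0.05 0 0 0 0 28 -0.4; -0.05 0 0 0 0 32 -0.4; -0.05 0 0 0 0 36 -0.4; -0.05 0 0 0 0 40 -0.4; -0.05 0 0 0 0 44 -0.4; -0.05 0 0 0 0 48 -0.4; -0.05 0 0 0 0 52 -0.4; -0.05 0 0 0 0 56 -0.4; -0.05 0 0 0 0 60 -0.4; -0.05 0 0 0 0 64 -0.4; -0.05 0 0 0 0 68 -0.4; -0.05 0 0 0 0 72 -0.4; -0.05 0 0 0 0 76 -0.4; -0.05 0 0 0 0 76 -0.4")

```text
time_s: 14.53
tool_pos: [0.515, -0.3665, 0.1201]
tool_rot: [0.953, 0.302, -0.0, -0.0]
contact_force: [0.9, -1.1, -1.4]
opening: 0.0257
finger_force: 0.4
```

Emit:
servo_tool(increments="0 0 0 0 0 3 -0.4; 0 0 0 0 0 6 -0.4; 0 0 0 0 0 9 -0.4; 0 0 0 0 0 11 -0.4; 0 0 0 0 0 11 -0.4; 0 0 0 0 0 11 -0.4")

```text
time_s: 15.03
tool_pos: [0.5149, -0.366, 0.1203]
tool_rot: [0.977, 0.213, -0.001, -0.0]
contact_force: [-1.4, -0.8, 1.3]
opening: 0.0258
finger_force: 28.8
```

```bash
python3 -c "
from h import *
s=state();print(s['contact_force'],s['moment'])
inc([.515,-.3665,.1205],-54.6)"
```

```text
[-1.44750883 -0.84730698  1.2650217 ] [-0.1432883   0.37073221  1.1163772 ]
inc [-0.01  0.05 -0.02] [ -0.04   0.07 -10.84]
```

At the stop. Unwind to centre, lift out, and move behind the box for the final look.

Emit:
servo_tool(increments="0 0 0 0 0 -6 -0.4; 0 0 0 0 0 -11 -0.4; 0 0 0 0 0 -11 -0.4; 0 0 -1 0 0 -11 -0.4; 0 0 -4 0 0 -11 -0.4; 0 0 -8 0 0 -11 -0.4; 0 0 -12 0 0 -18 -0.4; 0 0 -16 0 0 -25 -0.4; 0 0 -17 0 0 -32 -0.4; 0 0 -17 0 0 -39 -0.4; 0 0 -17 0 0 -46 -0.4; 0 0 -17 0 0 -53 -0.4; 0 0 -17 0 0 -60 -0.4; 0 0 -17 0 0 -67 -0.4; 0 0 -17 0 0 -74 -0.4; 0 0 -17 0 0 -81 -0.4; 0 0 -17 0 0 -88 -0.4; 0 0 -17 0 0 -96 -0.4; 0 0 -17 0 0 -102 -0.4; 0 0 -17 0 0 -102 -0.4")

```text
time_s: 16.7
tool_pos: [0.5153, -0.3664, 0.2911]
tool_rot: [0.452, 0.892, 0.0, 0.0]
contact_force: [0.5, -0.2, -0.4]
opening: 0.0255
finger_force: 0.0
```

```bash
python3 -c "
from h import *
inc([.605,-.37,.30],35.4)"
```

```text
inc [-5.6   7.03 -0.88] [0.05 0.02 0.85]
```

Emit:
servo_tool(increments="-2.5 3 -0.5 0 0 0 -0.4; -5.6 7 -0.9 0 0 0.8 -0.4; -5.6 7 -0.9 0 0 0.8 -0.4; -5.6 7 -0.9 0 0 0.8 -0.4; -5.6 7 -0.9 0 0 0.8 -0.4")

```text
time_s: 17.12
tool_pos: [0.6049, -0.3698, 0.299]
tool_rot: [0.459, 0.888, -0.0, -0.0]
contact_force: [-1.3, -0.4, 0.3]
opening: 0.0254
finger_force: 0.0
```

```bash
python3 -c "
from f import *
a=cam('wrist');save('w6.png',a['pixels'])
K=np.array(a['camera_matrix']);Ti=np.linalg.inv(a['T']);g=[]
for p in [(.5148,-.3663,.132),(.632,-.283,.132)]:
    q=Ti@np.array([*p,1]);g.append((int(K[0,2]-K[0,0]*q[0]/q[2]),int(K[1,2]+K[1,1]*q[1]/q[2])))
find(a,g)
"
```

```text
(221, 143) ell [223.9 143.1] [42.9 98.3] C [ 0.5162 -0.3649  0.132 ] slot 125.6 rim z 0.1315 dark off [-0.0006  0.0011]
(421, 143) ell [418.6 143.3] [53.7 91.9] C [ 0.6306 -0.2841  0.132 ] slot 125.0 rim z 0.1317 dark off [-0.0005  0.0011]
box y yaw 35.26211483598875 0.14008856870537575
```

View pics/w6.png

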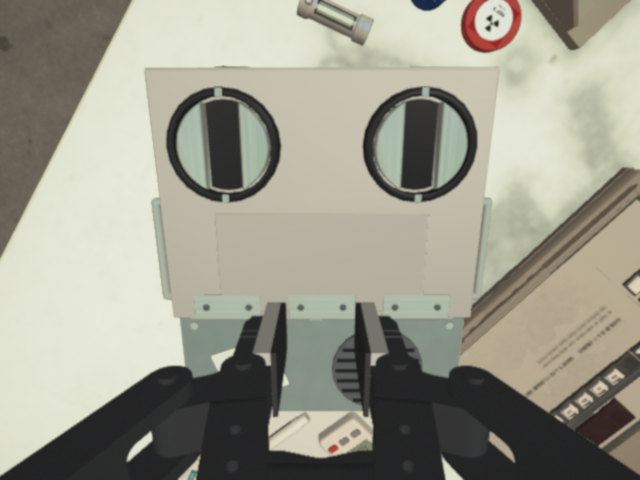

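Both slots, at (223,143) and (420,143), run front to back in line with their marks, at 125.6° and 125.0° against 125.3° expected. The panel is flush, the bystanders I can see are undisturbed and the tool is clear.

```bash
python3 -c "
from rig import *
print(hand_in())"
```

```text
the job is handed in; nothing more can be done
None
```

The panel is pushed home on its gasket, both fasteners are turned clockwise to their stops and in line with their marks, and the job was handed in at about 17 s with the tool clear of everything.

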